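Turn the vial rack, move the shaker bar to its next hole and hold the pin home

ROBOT

A 6-joint arm with a two-finger parallel gripper is mounted at the origin on the work surface. World frame = base frame: x ahead of the robot, y to its left, z up, the work surface at z = 0. Lengths are in m, angles in rad, forces in N, time in s.
With the tool pointing down it reaches from about 0.375 to 0.9 m from the base axis. Payload 3.1 kg.
Tool frame: the origin (TCP) lies on the centre line of the jaws, within the pads' length; the fingertips stand 14 mm ahead of it and the grasp point (between the pads) lies 5 mm behind it; z points along the fingers, y is the line along which they close (so a half turn about z gives the same grasp; the last joint's range is limited). The gripper opens to 87 mm and grips with 3 to 60 N. Pads are 19 mm wide; open, the fingers measure 117 mm over their backs; the gripper's body (75 mm by 190 mm) begins 51 mm behind the grasp point.
Start: joints at [-1.522, 0.527, 1.433, -0, 1.181, -0.178], TCP at [0.141, -0.609, 0.213] pointing down, gripper open.
Joint ranges: [-3.08, 3.08], [-0.75, 2.2], [0.22, 2.44], [-1.43, 4.57], [0, 2.65], [-2.85, 2.85]. Speed limits (rad/s): [2.79, 2.79, 3.14, 3.14, 3.14, 3.14].

INTERFACE

Orientations are given as a unit quaternion [x, y, z, w].
In Python, from rig import robot gives the robot as it stands.
- The arm moves only by the tool move_arm, never from a script. Its argument "commands" is a list of rows, each an object with "hand": the finger opening in cm, from 0 to 8.7; "travel": the shift along the tool's x, y, z in cm, a list of three; "twist": the turn, a rotation vector about the tool's x, y, z in degrees, a list of three. In form: [{"hand": hand, "travel": [dx, dy, dz], "twist": [wx, wy, wz]}, ...]. A call has 1 to 5 rows; each row shifts and turns the commanded pose from where the row before left it, along the tool's axes as they then stand; what a row does not reach is not made up. A row lasts 1/12 s, in which the tool goes at most 41.7 mm and 7.16 degrees, less where a joint would pass 70% of its speed; a pose out of reach is approached as far as the arm can. A call is refused whole if a number of a shift passes 4.17 or a number of a turn 7.16, either way. A call with a gripper value outside its range is refused whole. The fingers move at their own pace and stop on an object; "force" is the grip in N (left out, the last holds). Time passes only in rows, so rows that do not move let the fingers close. It gives the time, the measured TCP pose, the force, the opening and the grip force at its end, in the units of the state.
- robot.get_obs(): the state, without advancing time (a new reading comes with each control period).
- robot.camera(name): name is "scene" or "top"; returns a dict with "frame" (400x640x3 uint8, red, green, blue), "fov_y" (degrees; the focal length in pixels is half the picture's height over the tangent of half this angle, whatever the lens; pixels are square), "cx", "cy" (the principal point, pixels), "extrinsics" (4x4, takes a point from camera to world coordinates). Camera axes: x right, y down, z forward; pixel columns grow to the right and rows downward; lengths in m; the calibration is good to about 2 mm. A picture is of the moment at which its call begins. There is no depth.
- robot.hand_in(): hands the job in; it is judged then, once.
The state is a dict: "time": time; "q": joint angles; "joint_velocities": joint speeds; "joint_torque": joint torques, N m; "position": TCP position; "tool_rot": TCP orientation; "ft_force": force on the tool from outside, world axes, zero at the start; "moment": the same for the moment, N m; "grip_width": finger opening in m; "grip_force": force on a finger pad.
Only numpy, scipy, OpenCV 4.12 (cv2) and the standard library are available. Lean on these libraries where they do the work, as an engineer would, in place of code of your own. Each camera call takes 0.05 s, during which the arm holds its last target. There are 200 camera calls.

TASK

Lift the white vial rack by its blue handle, turn it about a quarter turn, set it down gently (no dropping or tipping) in the same lane of the shaker platform with a long side against the fixed middle bar, and let go of it. Then grip the red knob of the retaining bar, pull it up so that the lock pin leaves its hole, slide the bar towards the rack to the next hole and put the pin fully home there. Finish while still gripping the red knob with the pin held fully home, as the screw at the far end is tightened next, and leave the other bottles, vials and tools where they stand.

Things in the scene. Friction and masses are not known exactly. Their poses are not given: they have to be found in the camera images.
- shaker: Fixed white orbital shaker; flat platform 280 (x) x 350 (y) mm, its top 108 mm above the bench. Origin: on the bench under the platform's centre; own x along the three black bars (away from the robot at yaw 0), own y across them, to the left. Rails along y at x = -118 mm (near, 18 mm high, holes every 55 mm) and +118 mm. In this frame a rack lane is free for about x = -95 to +95 mm
- stop_bar (a point): Middle of the fixed middle bar's side that faces the rack, at the platform's top: x 0, y -66, z 108 mm in the shaker's frame (same axes). Bars are rubber-sleeved, 18 mm thick, centre 25 mm above the platform. Fixed bars (grey end blocks, 36 mm high): centre lines y = -75 mm (middle bar) and -147 mm (outer bar)
- bar_face (a point): Middle of the side of the retaining bar (blue end blocks) that faces the rack, at the platform's top: moves with the bar; at x 0, y = +47.5 mm minus retaining_bar in the shaker's frame. The rack's lane between this and stop_bar is 113.5 mm wide at the start and 58.5 mm with the bar in the next hole
- rack: White vial rack 88 (own x) x 56 (own y) mm, block 30 mm high, eight vials fixed in it (caps to 51 mm), 0.22 to 0.42 kg; blue handle bar along x over its middle, full length, 10 mm thick, 79 to 93 mm above the underside, space below. Origin: centre of the underside. Starts on the platform between middle and retaining bars, long side roughly across the lane (up to 35 deg off). Half turn = same
- retaining_bar (a joint): Travel of the retaining bar along the shaker's -y, towards the middle bar, m. 0: the pin's starting hole; 0.055: exactly at the next hole towards the rack. Slides with about 1.5 N friction once the pin is out; with the pin in a hole it has about 1.5 mm play either way. The sliding bar can push the rack square against the middle bar
- plunger (a joint): Lift of the lock pin, m: 0 fully home in a hole, about 0.010 its round nose rides on the rail between holes, 0.016 fully up. A spring presses it down: 4 N at 0, 8 N at 0.016. The 8 mm pin runs vertically in the bar's near blue end block and travels with the bar; holes are 11 mm wide along the rail, so it drops in within about 1.5 mm of centre
- knob: Red round knob on top of the lock pin, 26 mm diameter, 26 mm high, axis vertical, above the bar's near blue end block (36 x 36 mm, top 153 mm above the bench). Origin: centre of the knob's underside, 166 mm above the bench with the pin home; at x = -118 mm in the shaker's frame, on the retaining bar's centre line. Rises with the pin, moves with the bar
- knob_top (a point): Centre of the red knob's top face, 26 mm above the knob's origin (192 mm above the bench with the pin home)
- amber_bottle: Amber bottle with blue cap, 53 mm diameter, 105 mm high, standing on the platform in the other lane, between the two fixed bars: leave alone. Origin: centre of its underside
- white_bottle: White plastic bottle, 53 mm diameter, 95 mm high, behind the amber bottle in the same lane: leave alone. Origin: centre of its underside
- vial_a: Loose capped amber vial, 23 mm diameter, 45 mm high, on the bench: leave alone. Origin: centre of its underside
- vial_b: As vial_a: leave alone
- clear_bottle: Clear glass bottle, 76 mm diameter, 160 mm high, on the bench right of the shaker: leave alone. Origin: centre of its underside
- beaker: Glass beaker, 70 mm diameter, 85 mm high, on the bench left of the shaker: leave alone. Origin: centre of its underside
- forceps: Steel forceps, about 140 mm long, lying flat on the bench in front of the shaker, 8 mm high: leave alone. Origin: near their middle, on the bench

How it is judged:
By the outcome, as a careful person would: the job done as asked, in the order asked, and still so for the second after the job is handed in, while the arm keeps its last pose, push and grip.
It also fails if it takes over 51 s, if anything falls off the work surface, if the arm or the gripper's body presses on something with over 40 N, if the wrist force passes 120 N, or if a joint passes its speed limit or range.

## Working session

There is one attempt and no reset: what is moved stays moved. The work goes in short steps, Python scripts to look and compute and a tool call to move; the robot and the scene stay as the last step left them, time stands still between calls to the robot, and variables do not carry over. Pictures are saved under pics/ and viewed, at most 10 in all, crops included, and the job is handed in when it is done.

Besides the shell and the picture viewer there is one more tool, called after ">>>" as name([rows], argument=value, ...), one row to a line, values as JSON. move_arm: Moves the arm, as the interface text tells. Its arguments: {"type":"object","properties":{"commands":{"type":"array"},"force":{"type":"number"}},"required":["commands"]}

```bash
mkdir -p pics; ls
python3 - <<'E'
from rig import robot
import cv2,numpy as np
o=robot.get_obs(); print({k:np.round(v,3).tolist() for k,v in o.items()})
for n in("scene","top"):
    c=robot.camera(n); cv2.imwrite(f"pics/{n}0.png",c["frame"][:,:,::-1]); print(n,c["fov_y"],c["cx"],c["cy"],np.round(c["extrinsics"],4).tolist())
    import pickle; pickle.dump(c,open(f"pics/{n}0.pkl","wb"))
E
```

```text
pics
{'time': 0.0, 'q': [-1.521, 0.528, 1.434, -0.0, 1.181, -0.178], 'joint_velocities': [-0.001, -0.0, 0.0, -0.001, 0.001, 0.001], 'joint_torque': [0.0, -44.004, -17.659, 0.063, 0.058, -0.0], 'position': [0.141, -0.608, 0.212], 'tool_rot': [0.994, 0.114, 0.0, -0.001], 'ft_force': [-0.074, -1.384, 0.344], 'moment': [-0.027, 0.017, -0.011], 'grip_force': 0.0, 'grip_width': 0.087}
scene 54.06830970300047 322.0670876016566 200.4616181567631 [[-0.8664, 0.425, -0.2624, 0.7774], [0.4994, 0.7446, -0.4429, 0.3958], [0.0072, -0.5147, -0.8573, 0.8608], [0.0, 0.0, 0.0, 1.0]]
top 55.75359974055918 320.2302449055602 193.40033021122144 [[-0.1133, -0.9685, 0.2217, 0.3783], [-0.9936, 0.1102, -0.0265, 0.0385], [0.0013, -0.2232, -0.9748, 0.8961], [0.0, 0.0, 0.0, 1.0]]
```

View pics/scene0.png

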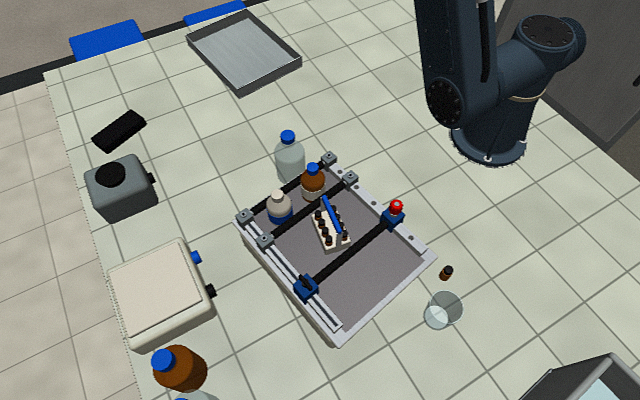

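View pics/top0.png

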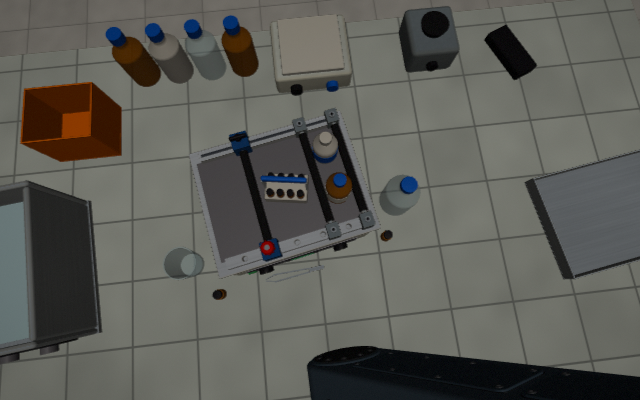

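The scene view shows the rack with its blue handle at about (332,214), the red knob at (396,207), and the grey end blocks at (245,215), (265,240), (350,178) and (329,158). In the top view the handle is at (284,180), the knob at (267,247), and the middle bar's blocks at (299,125) and (333,230).

```bash
cat > h.py <<'E'
import cv2,numpy as np,pickle
def K(c):
    f=200/np.tan(np.radians(c["fov_y"])/2); return f
def ray(c,p):
    f=K(c); d=np.array([(p[0]-c["cx"])/f,(p[1]-c["cy"])/f,1.]); E=c["extrinsics"]; d=E[:3,:3]@d
    return E[:3,3],d/np.linalg.norm(d)
def plane(c,p,z):
    o,d=ray(c,p); return o+d*(z-o[2])/d[2]
def tri(c1,p1,c2,p2):
    o1,d1=ray(c1,p1);o2,d2=ray(c2,p2)
    A=np.stack([d1,-d2],1); s=np.linalg.lstsq(A,o2-o1,rcond=None)[0]
    a=o1+s[0]*d1;b=o2+s[1]*d2; return (a+b)/2,np.linalg.norm(a-b)
def proj(c,X):
    E=c["extrinsics"]; v=E[:3,:3].T@(np.array(X)-E[:3,3]); f=K(c); return np.array([c["cx"]+f*v[0]/v[2],c["cy"]+f*v[1]/v[2]])
def blobs(c,kind,roi,mn=15):
    h=cv2.cvtColor(c["frame"],cv2.COLOR_RGB2HSV); H,S,V=[h[...,i].astype(int) for i in range(3)]
    m={"blue":(H>100)&(H<130)&(S>130)&(V>50),"red":((H<6)|(H>172))&(S>150)&(V>90)}[kind].astype(np.uint8)
    x0,y0,x1,y1=roi; k=np.zeros_like(m);k[y0:y1,x0:x1]=1
    cs,_=cv2.findContours(m*k,cv2.RETR_EXTERNAL,cv2.CHAIN_APPROX_NONE)
    return [q for q in cs if cv2.contourArea(q)>=mn]
E
python3 - <<'E'
from h import *
s,t=[pickle.load(open(f"pics/{n}0.pkl","rb")) for n in("scene","top")]
for n,c,r in(("scene",s,(285,185,420,310)),("top",t,(225,125,315,265))):
    for k in("blue","red"):
        for q in blobs(c,k,r):
            print(n,k,cv2.contourArea(q),np.round(q[:,0].mean(0),1),cv2.boundingRect(q),np.round(cv2.boxPoints(cv2.minAreaRect(q)),1).tolist())
a=cv2.resize(s["frame"][140:320,230:410],None,fx=4.4,fy=4.4,interpolation=cv2.INTER_CUBIC)[:600]
cv2.imwrite("pics/s0c.png",a[:,:,::-1])
a=cv2.resize(t["frame"][105:285,185:385],None,fx=3.3,fy=3.3,interpolation=cv2.INTER_CUBIC)
cv2.imwrite("pics/t0c.png",a[:,:,::-1])
E
```

```text
scene blue 225.0 [305.6 285.6] (293, 273, 25, 26) [[291.70001220703125, 284.3999938964844], [306.6000061035156, 272.0], [318.70001220703125, 286.3999938964844], [303.70001220703125, 298.8999938964844]]
scene blue 29.0 [288.8 214.7] (285, 209, 8, 12) [[283.0, 218.3000030517578], [291.0, 209.0], [294.5, 212.0], [286.6000061035156, 221.3000030517578]]
scene blue 115.5 [392.6 215.7] (382, 208, 23, 16) [[382.0, 213.0], [392.5, 202.5], [404.5, 214.5], [394.0, 225.0]]
scene blue 185.0 [331.3 213.5] (321, 195, 21, 39) [[320.0, 196.39999389648438], [325.5, 193.89999389648438], [343.1000061035156, 231.60000610351562], [337.6000061035156, 234.10000610351562]]
scene red 89.5 [395.9 204.7] (390, 200, 13, 11) [[390.0, 200.0], [402.0, 200.0], [402.0, 210.0], [390.0, 210.0]]
top blue 100.0 [271.9 250.6] (262, 238, 19, 22) [[258.3999938964844, 242.8000030517578], [275.70001220703125, 237.8000030517578], [280.6000061035156, 255.10000610351562], [263.29998779296875, 260.1000061035156]]
top blue 187.5 [283.2 178.7] (261, 176, 45, 7) [[260.79998779296875, 180.89999389648438], [261.0, 175.39999389648438], [305.20001220703125, 176.8000030517578], [305.0, 182.39999389648438]]
top blue 112.0 [240.  143.6] (231, 137, 19, 13) [[230.39999389648438, 141.8000030517578], [246.60000610351562, 136.8000030517578], [249.1999969482422, 145.0], [232.89999389648438, 150.0]]
top red 105.5 [266.6 247.4] (260, 242, 13, 13) [[260.0, 242.0], [272.0, 242.0], [272.0, 254.0], [260.0, 254.0]]
```

View pics/s0c.png

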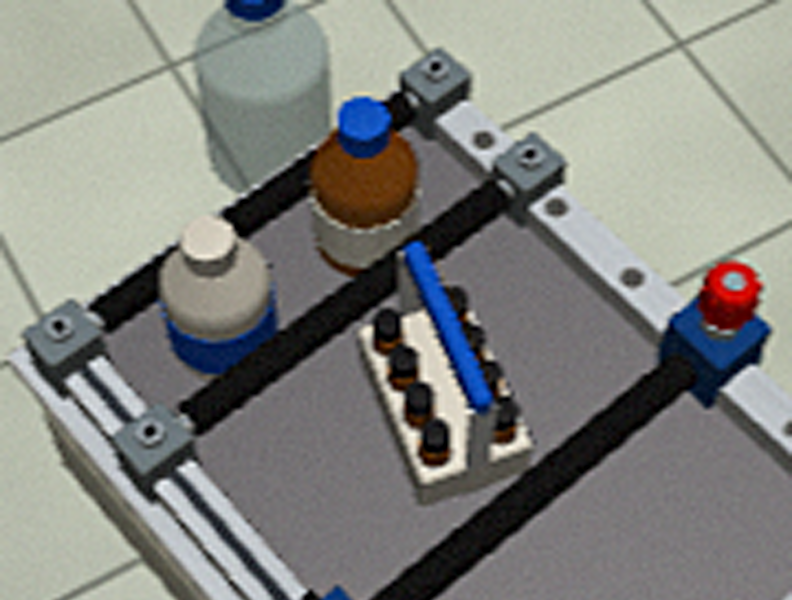

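View pics/t0c.png

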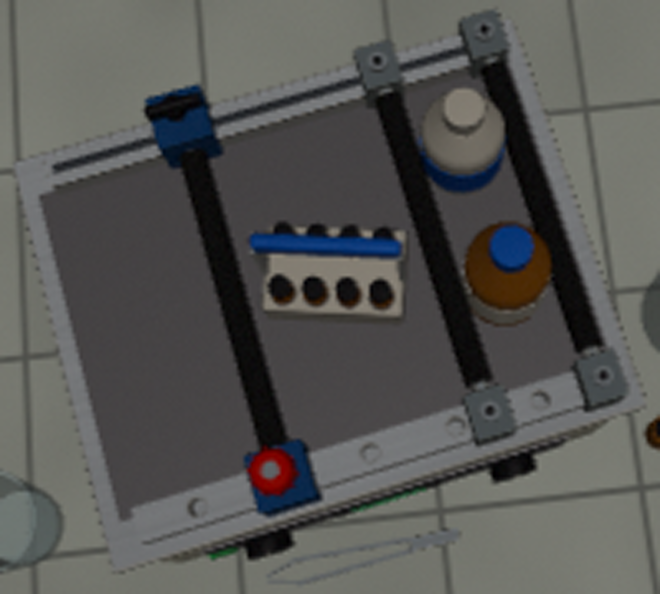

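The crops give matching bolt, knob-disc and handle-end points, which I'll triangulate. Scene crop: bolts at (149,431), (530,155), (59,326), (435,67), knob disc (733,281), handle ends (414,245)/(483,402). Top crop: bolts at (377,62), (489,410), (484,29), (602,376), knob disc (270,469), handle ends (253,242)/(399,247).

Run:
```python
from h import *
s,t=[pickle.load(open(f"pics/{n}0.pkl","rb")) for n in("scene","top")]
P={"farmid":((149,431),(377,62)),"nearmid":((530,155),(489,410)),"farout":((59,326),(484,29)),"nearout":((435,67),(602,376)),"knobtop":((733,281),(270,469)),"h_right":((414,246),(399,247)),"h_left":((483,402),(253,242))}
R={}
for k,(a,b) in P.items():
    pa=(np.array(a)+.5)/4.4-.5+[230,140]; pb=(np.array(b)+.5)/3.3-.5+[185,105]
    X,e=tri(s,pa,t,pb); R[k]=X; print(k,np.round(X*1000,1),"gap",round(e*1000,1))
x=(R["farmid"]-R["nearmid"]+R["farout"]-R["nearout"])[:2]; 
y=(R["farmid"]-R["farout"]+R["nearmid"]-R["nearout"])[:2]
print("len",np.linalg.norm(R["farmid"]-R["nearmid"]),np.linalg.norm(R["farout"]-R["nearout"]),np.linalg.norm(R["farmid"]-R["farout"]),np.linalg.norm(R["nearmid"]-R["nearout"]))
a1=np.arctan2(x[1],x[0]);a2=np.arctan2(-y[0],y[1]);print("yaw",np.degrees([a1,a2]))
L=np.array([[118,-75],[-118,-75],[118,-147],[-118,-147],[-118,56.5]])/1e3
W=np.array([R[k][:2] for k in("farmid","nearmid","farout","nearout","knobtop")])
Lc=L-L.mean(0);Wc=W-W.mean(0)
yaw=np.arctan2((Lc[:,0]*Wc[:,1]-Lc[:,1]*Wc[:,0]).sum(),(Lc*Wc).sum());c,sn=np.cos(yaw),np.sin(yaw);M=np.array([[c,-sn],[sn,c]])
o=W.mean(0)-M@L.mean(0);print("fit yaw",np.degrees(yaw),"origin",o,"res mm",np.round((W-o-L@M.T)*1e3,1).tolist())
h=R["h_left"]-R["h_right"];print("handle len",np.linalg.norm(h),"dir",np.degrees(np.arctan2(h[1],h[0])))
hc=(R["h_left"]+R["h_right"])/2;print("hc",hc,"in shaker",M.T@(hc[:2]-o))
np.savez("shk.npz",yaw=yaw,o=o)
```

```text
farmid [704.4  45.5 149.3] gap 0.9
nearmid [473.3   1.7 149.6] gap 0.4
farout [718.1 -24.8 150.6] gap 0.6
nearout [486.4 -69.  149.7] gap 0.6
knobtop [448.9 129.6 192.9] gap 0.1
h_right [566.6  44.8 198.6] gap 1.4
h_left [579.7 127.9 198.4] gap 0.2
len 0.23520940496627446 0.2359122098021084 0.07158946686602945 0.0719406945901483
yaw [10.7766363  10.76741602]
fit yaw 10.831035190554976 origin [0.57484747 0.09714494] res mm [[-0.4, -0.2], [0.3, 0.4], [-0.2, 0.3], [-0.2, 0.4], [0.5, -0.9]]
handle len 0.08413246026610964 dir 81.01300504219013
hc [0.57315838 0.08631526 0.19848676] in shaker [-0.00369404 -0.01031935]
```

Triangulation agrees with the text: block tops at about 150 mm, knob top 192.9 (given 192), bar lengths 235–236 (given 236), shaker-fit residuals under 1 mm. The handle centre is at (573, 86) mm, pointing 81°, and the shaker yaw is 10.8°. Next I fly to above the handle.

>>> move_arm([
  {"hand": 4,"travel": [2.89,-2.89,-0.5],"twist": [0,0,0]},
  {"hand": 4,"travel": [2.89,-2.89,-0.5],"twist": [0,0,0]},
  {"hand": 4,"travel": [2.89,-2.89,-0.5],"twist": [0,0,0]},
  {"hand": 4,"travel": [2.89,-2.89,-0.5],"twist": [0,0,0]},
  {"hand": 4,"travel": [2.89,-2.89,-0.5],"twist": [0,0,0]},
], force=20)

```text
time: 0.52
position: [0.2498, -0.4334, 0.2373]
tool_rot: [0.994, 0.113, -0.0, -0.001]
ft_force: [0.7, -0.0, 0.0]
grip_width: 0.0615
grip_force: 0.0
```

>>> move_arm([
  {"hand": 4,"travel": [2.89,-2.89,-0.5],"twist": [0,0,0]},
  {"hand": 4,"travel": [2.89,-2.89,-0.5],"twist": [0,0,0]},
  {"hand": 4,"travel": [2.89,-2.89,-0.5],"twist": [0,0,0]},
  {"hand": 4,"travel": [2.89,-2.89,-0.5],"twist": [0,0,0]},
  {"hand": 4,"travel": [2.89,-2.89,-0.5],"twist": [0,0,0]},
])

```text
time: 0.93
position: [0.3579, -0.26, 0.2626]
tool_rot: [0.994, 0.113, -0.0, -0.0]
ft_force: [0.7, -0.1, -0.2]
grip_width: 0.0406
grip_force: 0.0
```

>>> move_arm([
  {"hand": 4,"travel": [2.89,-2.89,-0.5],"twist": [0,0,0]},
  {"hand": 4,"travel": [2.89,-2.89,-0.5],"twist": [0,0,0]},
  {"hand": 4,"travel": [2.89,-2.89,-0.5],"twist": [0,0,0]},
  {"hand": 4,"travel": [2.89,-2.89,-0.5],"twist": [0,0,0]},
  {"hand": 4,"travel": [2.89,-2.89,-0.5],"twist": [0,0,0]},
])

```text
time: 1.35
position: [0.466, -0.0865, 0.2877]
tool_rot: [0.994, 0.114, -0.0, -0.0]
ft_force: [-0.1, -1.2, -0.4]
grip_width: 0.0399
grip_force: 0.0
```

>>> move_arm([
  {"hand": 4,"travel": [2.89,-2.89,-0.3],"twist": [0,0,0]},
  {"hand": 4,"travel": [2.89,-2.89,-0.3],"twist": [0,0,0]},
  {"hand": 4,"travel": [2.89,-2.89,-0.3],"twist": [0,0,0]},
  {"hand": 4,"travel": [2.89,-2.89,-0.3],"twist": [0,0,0]},
  {"hand": 4,"travel": [2.6,-2.6,-0.1],"twist": [0,0,0]},
])

```text
time: 1.77
position: [0.5724, 0.0838, 0.3006]
tool_rot: [0.993, 0.114, 0.0, -0.0]
ft_force: [0.6, -0.1, 0.0]
grip_width: 0.0398
grip_force: 0.0
```

>>> move_arm([
  {"hand": 4,"travel": [0,0,0],"twist": [0,0,-7]},
  {"hand": 4,"travel": [0,0,0],"twist": [0,0,-7]},
  {"hand": 4,"travel": [0,0,0],"twist": [0,0,-7]},
  {"hand": 4,"travel": [0,0,0],"twist": [0,0,-7]},
  {"hand": 4,"travel": [0,0,0],"twist": [0,0,-7]},
])

```text
time: 2.18
position: [0.5711, 0.0816, 0.2999]
tool_rot: [0.912, 0.41, -0.001, -0.0]
ft_force: [0.5, 0.8, 0.2]
grip_width: 0.0397
grip_force: 0.0
```

>>> move_arm([
  {"hand": 4,"travel": [0,0,0],"twist": [0,0,-7]},
  {"hand": 4,"travel": [0,0,0],"twist": [0,0,-7]},
  {"hand": 4,"travel": [0,0,0],"twist": [0,0,-7]},
  {"hand": 4,"travel": [0,0,0],"twist": [0,0,-7]},
  {"hand": 4,"travel": [0,0,0],"twist": [0,0,-5]},
])

```text
time: 2.6
position: [0.5711, 0.0813, 0.3]
tool_rot: [0.758, 0.652, -0.0, -0.0]
ft_force: [0.3, 0.7, -0.1]
grip_width: 0.0403
grip_force: 0.0
```

>>> move_arm([
  {"hand": 4,"travel": [0.53,0.13,2.5],"twist": [0,0,0]},
  {"hand": 4,"travel": [0,0,2.5],"twist": [0,0,0]},
  {"hand": 4,"travel": [0,0,2.5],"twist": [0,0,0]},
  {"hand": 4,"travel": [0,0,0],"twist": [0,0,0]},
])

```text
time: 2.93
position: [0.5695, 0.0864, 0.2203]
tool_rot: [0.76, 0.65, -0.004, -0.004]
ft_force: [-0.3, 0.7, 0.6]
grip_width: 0.0398
grip_force: 0.0
```

Run:
```python
from rig import robot
from h import *
o=robot.get_obs();print(np.round(o["position"],4),np.round(o["tool_rot"],4))
fs=[]
for n,(x,y) in(("scene",(322,210)),("top",(284,180))):
    c=robot.camera(n); a=c["frame"][y-50:y+50,x-66:x+66]; fs.append(cv2.resize(a,None,fx=3,fy=3,interpolation=cv2.INTER_CUBIC))
cv2.imwrite("pics/g1.png",np.hstack(fs)[:,:,::-1])
```

```text
[0.5695 0.0864 0.2203] [ 0.7601  0.6498 -0.0043 -0.004 ]
```

View pics/g1.png

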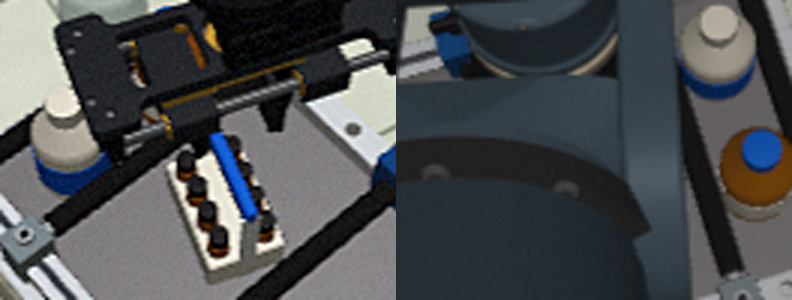

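The left half shows the gripper just above the handle, whose visible part runs from crop (212,135) to (250,215). In the top view the arm hides the rack. I'll check the alignment numerically, now that the pose has settled.

Run:
```python
from rig import robot
from h import *
o=robot.get_obs();p=np.array(o["position"]);print(np.round(p,4),np.round(o["tool_rot"],4),o["q"])
c=robot.camera("scene")
for X in(p,p-[0,0,.014],p+[.02,-.003,-.014],p-[.02,-.003,.014],[.5732,.0863,.2]): 
    print(np.round((proj(c,X)-[256,160])*3))
o=robot.get_obs();print(np.round(o["position"],4))
```

```text
[0.573  0.0863 0.2248] [ 0.7601  0.6498 -0.001  -0.001 ] [-4.31977943e-02  4.53088982e-01  1.53357693e+00  9.26945652e-06
  1.15777264e+00  1.12991033e-01]
[227. 138.]
[226. 149.]
[197. 159.]
[256. 139.]
[226. 157.]
[0.5742 0.0863 0.2262]
```

>>> move_arm([
  {"hand": 4,"travel": [0,0,1.8],"twist": [0,0,0]},
  {"hand": 4,"travel": [0,0,1.8],"twist": [0,0,0]},
  {"hand": 4,"travel": [0,0,0],"twist": [0,0,0]},
  {"hand": 0.5,"travel": [0,0,0],"twist": [0,0,0]},
  {"hand": 0.5,"travel": [0,0,0],"twist": [0,0,0]},
], force=30)

```text
time: 3.5
position: [0.575, 0.0863, 0.1914]
tool_rot: [0.76, 0.65, 0.001, 0.001]
ft_force: [0.3, -0.2, -0.3]
grip_width: 0.033
grip_force: 0.0
```

>>> move_arm([
  {"hand": 0.5,"travel": [0,0,0],"twist": [0,0,0]},
  {"hand": 0.5,"travel": [0,0,0],"twist": [0,0,0]},
  {"hand": 0.5,"travel": [0,0,0],"twist": [0,0,0]},
  {"hand": 0.5,"travel": [0,0,0],"twist": [0,0,0]},
])

```text
time: 3.83
position: [0.574, 0.0863, 0.1902]
tool_rot: [0.76, 0.65, 0.0, 0.0]
ft_force: [0.0, -0.1, 2.2]
grip_width: 0.0096
grip_force: 10.3
```

>>> move_arm([
  {"hand": 0.5,"travel": [0,0,0],"twist": [0,0,0]},
  {"hand": 0.5,"travel": [0,0,-0.4],"twist": [0,0,0]},
  {"hand": 0.5,"travel": [0,0,-1],"twist": [0,0,0]},
  {"hand": 0.5,"travel": [0,0,-1.5],"twist": [0,0,0]},
  {"hand": 0.5,"travel": [0,0,-1.6],"twist": [0,0,0]},
])

```text
time: 4.25
position: [0.573, 0.0865, 0.235]
tool_rot: [0.76, 0.65, -0.001, -0.001]
ft_force: [0.7, -1.1, 0.4]
grip_width: 0.005
grip_force: 0.0
```

>>> move_arm([
  {"hand": 0.5,"travel": [0,0,0],"twist": [0,0,0]},
  {"hand": 0.5,"travel": [0,0,0],"twist": [0,0,4]},
  {"hand": 0.5,"travel": [0,0,0],"twist": [0,0,6]},
  {"hand": 0.5,"travel": [0,0,0],"twist": [0,0,6]},
  {"hand": 0.5,"travel": [0,0,0],"twist": [0,0,6]},
])

```text
time: 4.67
position: [0.5732, 0.0864, 0.2341]
tool_rot: [0.871, 0.491, -0.0, -0.0]
ft_force: [-0.4, -0.1, 0.7]
grip_width: 0.0053
grip_force: 0.0
```

>>> move_arm([
  {"hand": 0.5,"travel": [0,0,0],"twist": [0,0,6]},
  {"hand": 0.5,"travel": [0,0,0],"twist": [0,0,6]},
  {"hand": 0.5,"travel": [0,0,0],"twist": [0,0,6]},
  {"hand": 0.5,"travel": [0,0,0],"twist": [0,0,6]},
  {"hand": 0.5,"travel": [0,0,0],"twist": [0,0,6]},
])

```text
time: 5.08
position: [0.5732, 0.0864, 0.234]
tool_rot: [0.969, 0.248, -0.001, -0.0]
ft_force: [-0.3, -0.2, 0.7]
grip_width: 0.0047
grip_force: 0.0
```

>>> move_arm([
  {"hand": 0.5,"travel": [0,0,0],"twist": [0,0,6]},
  {"hand": 0.5,"travel": [0,0,0],"twist": [0,0,6]},
  {"hand": 0.5,"travel": [0,0,0],"twist": [0,0,4]},
  {"hand": 0.5,"travel": [0,0,0],"twist": [0,0,2]},
  {"hand": 0.5,"travel": [0,0,0],"twist": [0,0,0]},
])

```text
time: 5.5
position: [0.5732, 0.0864, 0.2341]
tool_rot: [0.995, 0.096, -0.001, -0.0]
ft_force: [0.1, -0.1, -0.9]
grip_width: 0.0051
grip_force: 0.0
```

Run:
```python
from rig import robot
from h import *
c={n:robot.camera(n) for n in("scene","top")}
o=robot.get_obs();q=o["tool_rot"];p=np.array(o["position"]);print(np.round(p,4),"theta",np.degrees(2*np.arctan2(q[1],q[0])),np.round(q,4),o["grip_width"],o["grip_force"],o["ft_force"],o["time"])
S=np.load("shk.npz");yaw=float(S["yaw"]);M=np.array([[np.cos(yaw),-np.sin(yaw)],[np.sin(yaw),np.cos(yaw)]])
print("TCP in shaker",M.T@(p[:2]-S["o"]))
fs=[]
for n,(x,y) in(("scene",(330,215)),("top",(290,190))):
    a=c[n]["frame"][y-60:y+60,x-65:x+65]; fs.append(cv2.resize(a,None,fx=3,fy=3,interpolation=cv2.INTER_CUBIC))
cv2.imwrite("pics/r1.png",np.hstack(fs)[:,:,::-1])
```

```text
[0.5733 0.0864 0.2342] theta 11.11021004801233 [ 9.953e-01  9.680e-02 -4.000e-04 -1.000e-04] 0.004875910397114943 0.0 [ 0.80622025 -0.57593194  1.32977717] 5.6
TCP in shaker [-0.00351533 -0.01028192]
```

View pics/r1.png

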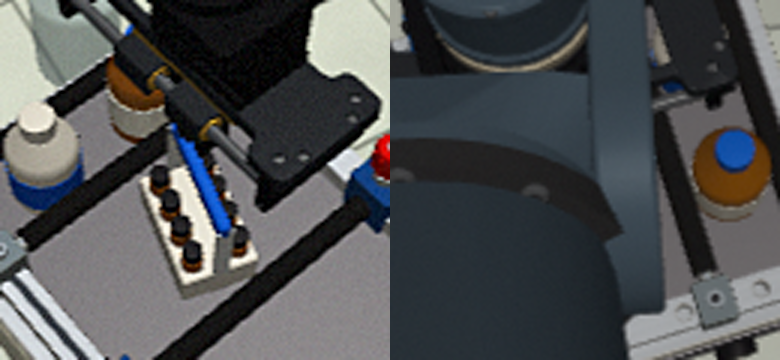

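The fingers slipped off. The picture shows the rack still standing in its place, handle from crop (177,125) to (222,232), and the grip reads 5 mm with no force. I'll check whether the handle shifted, then regrip deeper and harder and confirm the force before lifting.

Run:
```python
from rig import robot
from h import *
s=pickle.load(open("pics/scene0.pkl","rb"));c=robot.camera("scene")
for k in(s,c):
    for q in blobs(k,"blue",(310,180,360,250)):
        q=q[:,0].astype(float); b=q[q[:,1]>q[:,1].max()-2].mean(0); m=q[abs(q[:,1]-222)<2].mean(0); n=q[abs(q[:,1]-212)<2].mean(0)
        print(len(q),[np.round(plane(k,v,.2)*1e3,1)[:2].tolist() for v in(b,m,n)],b,m,n)
```

```text
82 [[583.0, 130.8], [577.4, 108.2], [573.4, 85.3]] [338.8 232.6] [335.16666667 222.        ] [330.83333333 212.        ]
81 [[582.8, 130.5], [577.4, 108.2], [573.1, 85.5]] [338.8 232.4] [335.16666667 222.        ] [331. 212.]
```

>>> move_arm([
  {"hand": 4,"travel": [0,0,0],"twist": [0,0,-7]},
  {"hand": 4,"travel": [0,0,0],"twist": [0,0,-7]},
  {"hand": 4,"travel": [0,0,0],"twist": [0,0,-7]},
  {"hand": 4,"travel": [0,0,0],"twist": [0,0,-7]},
  {"hand": 4,"travel": [0,0,0],"twist": [0,0,-7]},
])

```text
time: 6.07
position: [0.5735, 0.0864, 0.2344]
tool_rot: [0.919, 0.394, -0.0, -0.0]
ft_force: [-0.5, 0.2, -1.4]
grip_width: 0.0307
grip_force: 0.0
```

>>> move_arm([
  {"hand": 4,"travel": [0,0,0],"twist": [0,0,-7]},
  {"hand": 4,"travel": [0,0,0],"twist": [0,0,-7]},
  {"hand": 4,"travel": [0,0,0],"twist": [0,0,-7]},
  {"hand": 4,"travel": [0,0,0],"twist": [0,0,-7]},
  {"hand": 4,"travel": [0,0,0],"twist": [0,0,-7]},
])

```text
time: 6.48
position: [0.5735, 0.0864, 0.2345]
tool_rot: [0.758, 0.652, -0.0, -0.0]
ft_force: [0.1, 0.3, 0.1]
grip_width: 0.0395
grip_force: 0.0
```

>>> move_arm([
  {"hand": 4,"travel": [0,0,0],"twist": [0,0,0]},
  {"hand": 4,"travel": [0,0,0],"twist": [0,0,0]},
])

```text
time: 6.65
position: [0.5736, 0.0864, 0.2345]
tool_rot: [0.761, 0.649, -0.0, -0.0]
ft_force: [0.0, 0.4, 0.2]
grip_width: 0.0399
grip_force: 0.0
```

>>> move_arm([
  {"hand": 4,"travel": [0,0,1.7],"twist": [0,0,0]},
  {"hand": 4,"travel": [0,0,1.7],"twist": [0,0,0]},
  {"hand": 4,"travel": [0,0,1.6],"twist": [0,0,0]},
  {"hand": 4,"travel": [0,0,0],"twist": [0,0,0]},
  {"hand": 0,"travel": [0,0,0],"twist": [0,0,0]},
], force=50)

```text
time: 7.07
position: [0.5731, 0.0864, 0.1839]
tool_rot: [0.761, 0.649, -0.001, -0.001]
ft_force: [1.2, 0.3, 0.5]
grip_width: 0.0379
grip_force: 0.0
```

>>> move_arm([
  {"hand": 0,"travel": [0,0,0],"twist": [0,0,0]},
  {"hand": 0,"travel": [0,0,0],"twist": [0,0,0]},
  {"hand": 0,"travel": [0,0,0],"twist": [0,0,0]},
  {"hand": 0,"travel": [0,0,0],"twist": [0,0,0]},
  {"hand": 0,"travel": [0,0,0],"twist": [0,0,0]},
])

```text
time: 7.48
position: [0.5738, 0.0863, 0.1852]
tool_rot: [0.76, 0.65, 0.0, 0.0]
ft_force: [-0.3, -0.5, 2.2]
grip_width: 0.0093
grip_force: 50.0
```

>>> move_arm([
  {"hand": 0,"travel": [0,0,0],"twist": [0,0,0]},
  {"hand": 0,"travel": [0,0,0],"twist": [0,0,0]},
  {"hand": 0,"travel": [0,0,0],"twist": [0,0,0]},
])

```text
time: 7.73
position: [0.5737, 0.0864, 0.1851]
tool_rot: [0.76, 0.65, 0.0, 0.0]
ft_force: [-2.2, -0.7, 4.5]
grip_width: 0.0092
grip_force: 50.0
```

>>> move_arm([
  {"hand": 0,"travel": [0,0,-0.2],"twist": [0,0,0]},
  {"hand": 0,"travel": [0,0,-0.3],"twist": [0,0,0]},
  {"hand": 0,"travel": [0,0,-0.4],"twist": [0,0,0]},
  {"hand": 0,"travel": [0,0,-0.3],"twist": [0,0,0]},
  {"hand": 0,"travel": [0,0,0],"twist": [0,0,0]},
])

```text
time: 8.15
position: [0.5741, 0.0863, 0.1971]
tool_rot: [0.76, 0.65, 0.0, 0.0]
ft_force: [0.6, 0.5, -1.8]
grip_width: 0.0089
grip_force: 50.0
```

>>> move_arm([
  {"hand": 0,"travel": [0,0,-0.5],"twist": [0,0,0]},
  {"hand": 0,"travel": [0,0,-0.8],"twist": [0,0,0]},
  {"hand": 0,"travel": [0,0,-0.8],"twist": [0,0,0]},
  {"hand": 0,"travel": [0,0,-0.5],"twist": [0,0,0]},
  {"hand": 0,"travel": [0,0,0],"twist": [0,0,0]},
])

```text
time: 8.57
position: [0.5749, 0.0863, 0.2245]
tool_rot: [0.76, 0.65, 0.001, 0.001]
ft_force: [0.5, 0.3, -2.3]
grip_width: 0.0093
grip_force: 50.0
```

Run:
```python
from rig import robot
from h import *
c=robot.camera("scene"); o=robot.get_obs(); print(o["position"],o["ft_force"],o["moment"],o["grip_width"],o["grip_force"])
x,y=330,210
cv2.imwrite("pics/l1.png",cv2.resize(c["frame"][y-60:y+60,x-80:x+80],None,fx=4.5,fy=4.5,interpolation=cv2.INTER_CUBIC)[:,:,::-1])
```

```text
[0.57438327 0.08632329 0.22373801] [-0.31669148  0.27158265 -2.57180329] [-0.01340298 -0.07010676  0.01785784] 0.008898635462319957 49.993414878845215
```

View pics/l1.png

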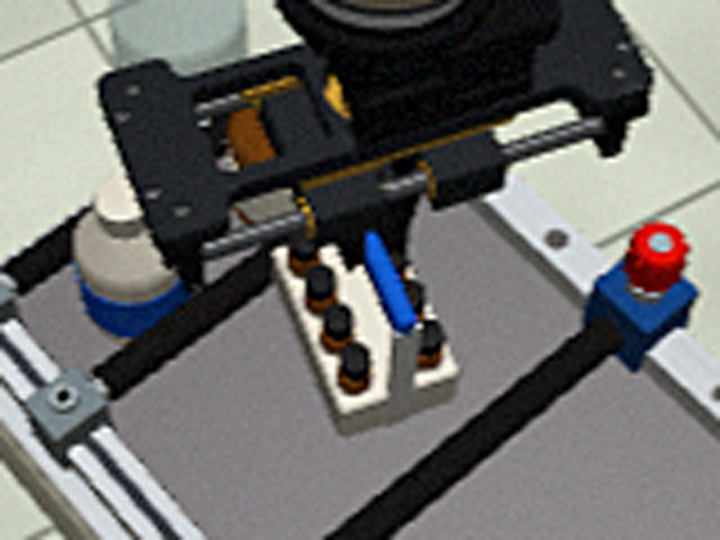

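The rack is lifted level by about 38 mm (near handle end now at image (339,222), before at (339,233)), with the grip steady at 50 N. Next comes the quarter turn.

>>> move_arm([
  {"hand": 0,"travel": [0,0,-0.4],"twist": [0,0,2]},
  {"hand": 0,"travel": [0,0,-0.4],"twist": [0,0,4]},
  {"hand": 0,"travel": [0,0,0],"twist": [0,0,5]},
  {"hand": 0,"travel": [0,0,0],"twist": [0,0,5]},
  {"hand": 0,"travel": [0,0,0],"twist": [0,0,5]},
])

```text
time: 9.03
position: [0.5733, 0.0863, 0.2303]
tool_rot: [0.867, 0.499, -0.0, -0.0]
ft_force: [-0.4, -0.6, -1.9]
grip_width: 0.0087
grip_force: 50.0
```

>>> move_arm([
  {"hand": 0,"travel": [0,0,0],"twist": [0,0,5]},
  {"hand": 0,"travel": [0,0,0],"twist": [0,0,5]},
  {"hand": 0,"travel": [0,0,0],"twist": [0,0,5]},
  {"hand": 0,"travel": [0,0,0],"twist": [0,0,5]},
  {"hand": 0,"travel": [0,0,0],"twist": [0,0,5]},
])

```text
time: 9.45
position: [0.5733, 0.0863, 0.2302]
tool_rot: [0.954, 0.299, -0.0, -0.0]
ft_force: [1.0, -0.6, -1.7]
grip_width: 0.009
grip_force: 50.0
```

>>> move_arm([
  {"hand": 0,"travel": [0,0,0],"twist": [0,0,5]},
  {"hand": 0,"travel": [0,0,0],"twist": [0,0,5]},
  {"hand": 0,"travel": [0,0,0],"twist": [0,0,5]},
  {"hand": 0,"travel": [0,0,0],"twist": [0,0,5]},
  {"hand": 0,"travel": [0,0,0],"twist": [0,0,4.2]},
])

```text
time: 9.87
position: [0.5733, 0.0863, 0.2302]
tool_rot: [0.996, 0.093, -0.0, -0.0]
ft_force: [0.8, 0.4, -1.6]
grip_width: 0.0092
grip_force: 50.0
```

>>> move_arm([
  {"hand": 0,"travel": [0,0,0],"twist": [0,0,0]},
  {"hand": 0,"travel": [0,0,0],"twist": [0,0,0]},
])

```text
time: 10.03
position: [0.5734, 0.0863, 0.2303]
tool_rot: [0.995, 0.096, -0.0, -0.0]
ft_force: [-0.2, -0.2, -2.3]
grip_width: 0.0088
grip_force: 50.0
```

```bash
cat > st.py <<'E'
from rig import robot
from h import *
S=np.load("shk.npz");yaw=float(S["yaw"]);M=np.array([[np.cos(yaw),-np.sin(yaw)],[np.sin(yaw),np.cos(yaw)]])
def st():
    o=robot.get_obs();q=o["tool_rot"];p=np.array(o["position"]);th=2*np.arctan2(q[1],q[0])
    print("t",round(o["time"],2),"pos",np.round(p,4),"theta",round(np.degrees(th),2),"shk",np.round(M.T@(p[:2]-S["o"])*1e3,1),"z",round(p[2]*1e3,1),"w",round(o["grip_width"]*1e3,1),"gf",round(o["grip_force"],1),"F shk",np.round(np.r_[M.T@np.array(o["ft_force"][:2]),o["ft_force"][2]],1),"tilt",np.round(q[2:],4))
E
python3 - <<'E'
from st import *
st(); c=robot.camera("scene")
for q in blobs(c,"blue",(300,175,375,250)):
    r=cv2.fitLine(q,cv2.DIST_L2,0,.01,.01).ravel(); A=r[2:]-r[:2]*10;B=r[2:]+r[:2]*10
    a,b=[plane(c,v,.245) for v in(A,B)]; d=a-b; print(cv2.boundingRect(q),cv2.contourArea(q),"dir",np.degrees(np.arctan2(d[1],d[0])),"ctr",(M.T@(plane(c,r[2:],.245)[:2]-S["o"]))*1e3)
st()
E
```

```text
t 10.03 pos [0.5734 0.0863 0.2303] theta 10.96 shk [ -3.5 -10.4] z 230.3 w 8.8 gf 50.0 F shk [-0.2 -0.1 -2.3] tilt [-0.0003 -0.0001]
(312, 202, 19, 15) 105.0 dir 9.679585932599045 ctr [22.97378159 -8.70681916]
t 10.08 pos [0.5734 0.0863 0.2304] theta 10.96 shk [ -3.4 -10.4] z 230.4 w 8.9 gf 50.0 F shk [-0.8 -1.1 -2. ] tilt [-0.0003 -0.    ]
```

>>> move_arm([
  {"hand": 0,"travel": [0,0.6,0],"twist": [0,0,0]},
  {"hand": 0,"travel": [0,0.8,0],"twist": [0,0,0]},
  {"hand": 0,"travel": [0,0.7,0],"twist": [0,0,0]},
  {"hand": 0,"travel": [0,0.25,0],"twist": [0,0,0]},
  {"hand": 0,"travel": [0,0,0.3],"twist": [0,0,0]},
])

```text
time: 10.5
position: [0.579, 0.062, 0.2281]
tool_rot: [0.996, 0.094, 0.001, 0.0]
ft_force: [0.5, 0.6, -2.1]
grip_width: 0.0089
grip_force: 50.0
```

>>> move_arm([
  {"hand": 0,"travel": [0,0,0.8],"twist": [0,0,0]},
  {"hand": 0,"travel": [0,0,1],"twist": [0,0,0]},
  {"hand": 0,"travel": [0,0,1],"twist": [0,0,0]},
  {"hand": 0,"travel": [0,0,0.7],"twist": [0,0,0]},
  {"hand": 0,"travel": [0,0,0.3],"twist": [0,0,0]},
])

```text
time: 10.92
position: [0.5767, 0.0636, 0.1873]
tool_rot: [0.996, 0.095, -0.002, -0.0]
ft_force: [0.3, 0.1, -2.3]
grip_width: 0.0092
grip_force: 50.0
```

>>> move_arm([
  {"hand": 0,"travel": [0,0,0.1],"twist": [0,0,0]},
  {"hand": 0,"travel": [0,0,0.1],"twist": [0,0,0]},
  {"hand": 0,"travel": [0,0,0],"twist": [0,0,0]},
])

```text
time: 11.17
position: [0.5783, 0.0633, 0.1876]
tool_rot: [0.996, 0.095, 0.0, 0.0]
ft_force: [0.3, 0.8, -1.8]
grip_width: 0.0091
grip_force: 50.0
```

```bash
python3 -c "
from st import *
st()"
```

```text
t 11.17 pos [0.5783 0.0633 0.1876] theta 10.86 shk [ -3.  -33.9] z 187.6 w 9.1 gf 50.0 F shk [ 0.4  0.7 -1.8] tilt [0.0002 0.    ]
```

>>> move_arm([
  {"hand": 0,"travel": [0,0,0.1],"twist": [0,0,0]},
  {"hand": 0,"travel": [0,0,0.1],"twist": [0,0,0]},
  {"hand": 0,"travel": [0,0,0.05],"twist": [0,0,0]},
  {"hand": 0,"travel": [0,0,0],"twist": [0,0,0]},
  {"hand": 0,"travel": [0,0,0],"twist": [0,0,0]},
])

```text
time: 11.58
position: [0.5782, 0.0633, 0.1853]
tool_rot: [0.996, 0.095, 0.0, -0.0]
ft_force: [0.3, 0.2, -1.6]
grip_width: 0.0091
grip_force: 50.0
```

```bash
python3 -c "
from st import *
st()"
```

```text
t 11.58 pos [0.5782 0.0633 0.1853] theta 10.85 shk [ -3.1 -33.9] z 185.3 w 9.1 gf 50.0 F shk [ 0.3  0.1 -1.6] tilt [ 0.0002 -0.    ]
```

>>> move_arm([
  {"hand": 0,"travel": [0,0.1,0.05],"twist": [0,0,0]},
  {"hand": 0,"travel": [0,0.1,0],"twist": [0,0,0]},
  {"hand": 0,"travel": [0,0.1,0],"twist": [0,0,0]},
  {"hand": 0,"travel": [0,0,0],"twist": [0,0,0]},
  {"hand": 0,"travel": [0,0,0],"twist": [0,0,0]},
])

```text
time: 12.0
position: [0.5787, 0.0612, 0.1858]
tool_rot: [0.996, 0.094, 0.0, -0.001]
ft_force: [-1.2, 2.0, 5.1]
grip_width: 0.0089
grip_force: 50.2
```

```bash
python3 -c "
from st import *
st()"
```

```text
t 12.0 pos [0.5787 0.0612 0.1858] theta 10.83 shk [ -3. -36.] z 185.8 w 8.9 gf 50.2 F shk [-0.8  2.2  5.1] tilt [ 0.0005 -0.0009]
```

>>> move_arm([
  {"hand": 0,"travel": [0,0.1,0],"twist": [0,0,0]},
  {"hand": 0,"travel": [0,0.1,0],"twist": [0,0,0]},
  {"hand": 0,"travel": [0,0,0],"twist": [0,0,0]},
  {"hand": 0,"travel": [0,0,0],"twist": [0,0,0]},
])

```text
time: 12.33
position: [0.5794, 0.0588, 0.1854]
tool_rot: [0.996, 0.094, 0.001, -0.0]
ft_force: [-1.4, 2.7, 5.6]
grip_width: 0.0089
grip_force: 50.0
```

```bash
python3 -c "
from st import *
st()"
```

```text
t 12.33 pos [0.5794 0.0588 0.1854] theta 10.85 shk [ -2.7 -38.5] z 185.4 w 8.9 gf 50.0 F shk [-0.9  2.9  5.6] tilt [ 0.0007 -0.0004]
```

>>> move_arm([
  {"hand": 0,"travel": [0,0.1,0],"twist": [0,0,0]},
  {"hand": 0,"travel": [0,0.1,0],"twist": [0,0,0]},
  {"hand": 0,"travel": [0,0,0],"twist": [0,0,0]},
])

```text
time: 12.58
position: [0.5795, 0.0582, 0.1857]
tool_rot: [0.996, 0.094, 0.001, -0.002]
ft_force: [-2.1, 6.5, 8.4]
grip_width: 0.0092
grip_force: 50.1
```

```bash
python3 -c "
from st import *
st()"
```

```text
t 12.58 pos [0.5795 0.0582 0.1857] theta 10.81 shk [ -2.8 -39.1] z 185.7 w 9.2 gf 50.1 F shk [-0.9  6.8  8.4] tilt [ 0.0006 -0.0018]
```

>>> move_arm([
  {"hand": 0,"travel": [0,-0.13,-0.05],"twist": [0,0,0]},
  {"hand": 0,"travel": [0,0,0],"twist": [0,0,0]},
  {"hand": 0,"travel": [0,0,0],"twist": [0,0,0]},
  {"hand": 2.2,"travel": [0,0,0],"twist": [0,0,0]},
  {"hand": 2.2,"travel": [0,0,0],"twist": [0,0,0]},
])

```text
time: 13.0
position: [0.5795, 0.0571, 0.1849]
tool_rot: [0.996, 0.095, 0.0, 0.001]
ft_force: [0.1, -0.3, -0.7]
grip_width: 0.016
grip_force: 0.3
```

>>> move_arm([
  {"hand": 2.4,"travel": [0,0,0],"twist": [0,0,0]},
  {"hand": 2.4,"travel": [0,0,0],"twist": [0,0,0]},
])

```text
time: 13.17
position: [0.5791, 0.0569, 0.1845]
tool_rot: [0.996, 0.095, -0.0, 0.001]
ft_force: [-0.1, 0.0, 0.3]
grip_width: 0.0222
grip_force: 0.0
```

```bash
python3 -c "
from st import *
st()"
```

```text
t 13.17 pos [0.5791 0.0569 0.1845] theta 10.85 shk [ -3.4 -40.4] z 184.5 w 22.2 gf 0.0 F shk [-0.1  0.   0.3] tilt [-0.0004  0.0005]
```

>>> move_arm([
  {"hand": 2.4,"travel": [0,0,-1.5],"twist": [0,0,0]},
  {"hand": 2.4,"travel": [0,0,-3],"twist": [0,0,0]},
  {"hand": 2.4,"travel": [0,0,-3],"twist": [0,0,0]},
  {"hand": 4,"travel": [-2.86,-2.4,-1],"twist": [0,0,0]},
  {"hand": 6,"travel": [-2.86,-2.4,0],"twist": [0,0,0]},
])

```text
time: 13.58
position: [0.5173, 0.0929, 0.273]
tool_rot: [0.996, 0.093, 0.004, 0.001]
ft_force: [0.3, 0.8, -0.2]
grip_width: 0.0308
grip_force: 0.0
```

>>> move_arm([
  {"hand": 6,"travel": [-2.86,-2.4,0],"twist": [0,0,0]},
  {"hand": 6,"travel": [-2.86,-2.4,0],"twist": [0,0,0]},
  {"hand": 6,"travel": [0,0,0],"twist": [0,0,0]},
  {"hand": 6,"travel": [0,0,0],"twist": [0,0,0]},
])

```text
time: 13.92
position: [0.447, 0.1308, 0.2701]
tool_rot: [0.995, 0.096, -0.0, 0.0]
ft_force: [0.2, 0.5, 0.8]
grip_width: 0.0557
grip_force: 0.0
```

Run:
```python
from st import *
st()
c={n:robot.camera(n) for n in("scene","top")}
st()
fs=[]
for n,(x,y) in(("scene",(335,210)),("top",(290,190))):
    pickle.dump(c[n],open(f"pics/{n}1.pkl","wb"))
    a=c[n]["frame"][y-70:y+70,x-65:x+65]; fs.append(cv2.resize(a,None,fx=3,fy=3,interpolation=cv2.INTER_CUBIC))
cv2.imwrite("pics/p1.png",np.hstack(fs)[:,:,::-1])
for q in blobs(c["scene"],"blue",(290,180,375,250)):
    r=cv2.fitLine(q,cv2.DIST_L2,0,.01,.01).ravel(); A=r[2:]-r[:2]*15;B=r[2:]+r[:2]*15
    d=plane(c["scene"],A,.2)-plane(c["scene"],B,.2); print(cv2.boundingRect(q),"dir",np.degrees(np.arctan2(d[1],d[0])),"ctr",(M.T@(plane(c["scene"],r[2:],.198)[:2]-S["o"]))*1e3)
```

```text
t 13.92 pos [0.447  0.1308 0.2701] theta 10.97 shk [-119.3   57.1] z 270.1 w 55.7 gf 0.0 F shk [0.3 0.4 0.8] tilt [-0.0002  0.0004]
t 14.02 pos [0.4499 0.13   0.2703] theta 10.86 shk [-116.6   55.7] z 270.3 w 58.1 gf 0.0 F shk [ 0.8  0.4 -0.2] tilt [0.0009 0.0004]
(304, 191, 36, 28) dir 11.103772974494069 ctr [ -0.87391417 -36.27379974]
```

View pics/p1.png

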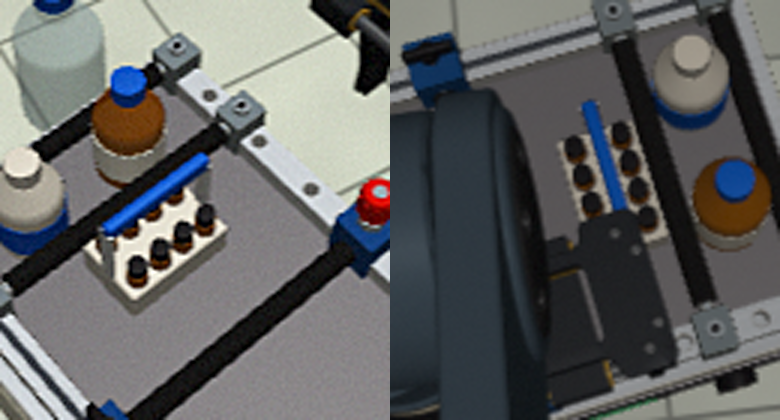

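The left view shows the rack upright along the middle bar, with its handle from crop (105,230) to (205,160). Measured direction is 11.1° against 10.8° for the shaker. The gripper is above the red knob, so I descend and grip it.

>>> move_arm([
  {"hand": 6,"travel": [0,0,2.5],"twist": [0,0,0]},
  {"hand": 6,"travel": [0,0,2.5],"twist": [0,0,0]},
  {"hand": 6,"travel": [0,0,0],"twist": [0,0,0]},
], force=40)

```text
time: 14.27
position: [0.4472, 0.1293, 0.2165]
tool_rot: [0.996, 0.094, -0.004, 0.0]
ft_force: [-0.5, 0.1, -0.2]
grip_width: 0.0597
grip_force: 0.0
```

```bash
python3 -c "
from st import *
st()"
```

```text
t 14.27 pos [0.4472 0.1293 0.2165] theta 10.77 shk [-119.4   55.6] z 216.5 w 59.7 gf 0.0 F shk [-0.5  0.2 -0.2] tilt [-0.004  0.   ]
```

>>> move_arm([
  {"hand": 6,"travel": [0,0,2],"twist": [0,0,0]},
  {"hand": 6,"travel": [0,0,1.4],"twist": [0,0,0]},
  {"hand": 6,"travel": [0,0,1],"twist": [0,0,0]},
  {"hand": 6,"travel": [0,0,0],"twist": [0,0,0]},
  {"hand": 6,"travel": [0,0,0],"twist": [0,0,0]},
])

```text
time: 14.68
position: [0.4499, 0.1299, 0.1763]
tool_rot: [0.996, 0.094, 0.0, 0.0]
ft_force: [0.3, 0.4, -0.0]
grip_width: 0.0601
grip_force: 0.0
```

>>> move_arm([
  {"hand": 2,"travel": [0,0,0],"twist": [0,0,0]},
  {"hand": 2,"travel": [0,0,0],"twist": [0,0,0]},
  {"hand": 2,"travel": [0,0,0],"twist": [0,0,0]},
  {"hand": 2,"travel": [0,0,0],"twist": [0,0,0]},
  {"hand": 2,"travel": [0,0,0],"twist": [0,0,0]},
])

```text
time: 15.1
position: [0.4489, 0.1304, 0.1765]
tool_rot: [0.996, 0.095, 0.0, 0.0]
ft_force: [0.3, 0.9, 0.2]
grip_width: 0.0345
grip_force: 0.0
```

>>> move_arm([
  {"hand": 2,"travel": [0,0,0],"twist": [0,0,0]},
  {"hand": 2,"travel": [0,0,0],"twist": [0,0,0]},
  {"hand": 2,"travel": [0,0,0],"twist": [0,0,0]},
  {"hand": 2,"travel": [0,0,0],"twist": [0,0,0]},
])

```text
time: 15.43
position: [0.4488, 0.1303, 0.1763]
tool_rot: [0.996, 0.095, 0.0, 0.0]
ft_force: [-1.2, -0.2, 2.5]
grip_width: 0.0239
grip_force: 40.0
```

```bash
python3 -c "
from st import *
st()"
```

```text
t 15.43 pos [0.4488 0.1303 0.1763] theta 10.87 shk [-117.5   56.2] z 176.3 w 23.9 gf 40.0 F shk [-1.2  0.1  2.5] tilt [0.0002 0.0001]
```

>>> move_arm([
  {"hand": 1.5,"travel": [0,0,-0.3],"twist": [0,0,0]},
  {"hand": 1.5,"travel": [0,0,-0.4],"twist": [0,0,0]},
  {"hand": 1.5,"travel": [0,0,-0.4],"twist": [0,0,0]},
  {"hand": 1.5,"travel": [0,0,-0.3],"twist": [0,0,0]},
  {"hand": 1.5,"travel": [0,0,0],"twist": [0,0,0]},
], force=50)

```text
time: 15.85
position: [0.4487, 0.1303, 0.1902]
tool_rot: [0.996, 0.095, -0.0, 0.0]
ft_force: [2.0, -0.2, -7.9]
grip_width: 0.0236
grip_force: 50.0
```

Run:
```python
from st import *
st()
c=robot.camera("scene")
for n in (pickle.load(open("pics/scene0.pkl","rb")),pickle.load(open("pics/scene1.pkl","rb")),c):
    print([(cv2.boundingRect(q),q[:,0].mean(0)) for q in blobs(n,"red",(370,180,420,225),5)])
```

```text
t 15.85 pos [0.4487 0.1303 0.1902] theta 10.86 shk [-117.7   56.3] z 190.2 w 23.6 gf 50.0 F shk [ 1.9 -0.6 -7.9] tilt [-0.      0.0001]
[((390, 200, 13, 11), array([395.87878788, 204.6969697 ]))]
[((390, 200, 13, 11), array([395.82857143, 205.08571429]))]
[((391, 196, 10, 13), array([395.33333333, 201.42424242]))]
```

>>> move_arm([
  {"hand": 1.5,"travel": [0,0.5,0],"twist": [0,0,0]},
  {"hand": 1.5,"travel": [0,1,0],"twist": [0,0,0]},
  {"hand": 1.5,"travel": [0,1,0],"twist": [0,0,0]},
  {"hand": 1.5,"travel": [0,1,0],"twist": [0,0,0]},
  {"hand": 1.5,"travel": [0,0.8,0],"twist": [0,0,0]},
])

```text
time: 16.32
position: [0.4569, 0.087, 0.1899]
tool_rot: [0.996, 0.094, -0.0, -0.0]
ft_force: [1.5, 2.9, -7.8]
grip_width: 0.0232
grip_force: 50.0
```

>>> move_arm([
  {"hand": 1.5,"travel": [0,0.5,0],"twist": [0,0,0]},
  {"hand": 1.5,"travel": [0,0.3,0],"twist": [0,0,0]},
  {"hand": 1.5,"travel": [0,0.2,0],"twist": [0,0,0]},
  {"hand": 1.5,"travel": [0,0,0],"twist": [0,0,0]},
  {"hand": 1.5,"travel": [0,0,0],"twist": [0,0,0]},
])

```text
time: 16.73
position: [0.4588, 0.0777, 0.1901]
tool_rot: [0.995, 0.095, -0.0, 0.001]
ft_force: [2.4, -1.7, -7.4]
grip_width: 0.0233
grip_force: 50.0
```

Run:
```python
from st import *
st()
```

```text
t 16.73 pos [0.4588 0.0777 0.1901] theta 10.88 shk [-117.7    2.7] z 190.1 w 23.3 gf 50.0 F shk [ 2.1 -2.2 -7.4] tilt [-0.      0.0008]
```

>>> move_arm([
  {"hand": 1.5,"travel": [0,0.15,0],"twist": [0,0,0]},
  {"hand": 1.5,"travel": [0,0,0.2],"twist": [0,0,0]},
  {"hand": 1.5,"travel": [0,0,0.3],"twist": [0,0,0]},
  {"hand": 1.5,"travel": [0,0,0.2],"twist": [0,0,0]},
  {"hand": 1.5,"travel": [0,0,0],"twist": [0,0,0]},
])

```text
time: 17.15
position: [0.4589, 0.077, 0.1827]
tool_rot: [0.996, 0.095, -0.0, -0.0]
ft_force: [1.4, 1.3, -6.5]
grip_width: 0.0236
grip_force: 50.0
```

Run:
```python
from st import *
st()
```

```text
t 17.15 pos [0.4589 0.077  0.1827] theta 10.87 shk [-117.7    2. ] z 182.7 w 23.6 gf 50.0 F shk [ 1.6  1.  -6.5] tilt [-0.0001 -0.    ]
```

>>> move_arm([
  {"hand": 1.5,"travel": [0,0,0.2],"twist": [0,0,0]},
  {"hand": 1.5,"travel": [0,0,0.25],"twist": [0,0,0]},
  {"hand": 1.5,"travel": [0,0,0.2],"twist": [0,0,0]},
  {"hand": 1.5,"travel": [0,0,0],"twist": [0,0,0]},
  {"hand": 1.5,"travel": [0,0,0],"twist": [0,0,0]},
])

```text
time: 17.57
position: [0.4589, 0.077, 0.1765]
tool_rot: [0.996, 0.095, -0.0, -0.0]
ft_force: [-0.1, 1.4, -5.3]
grip_width: 0.0237
grip_force: 50.0
```

Run:
```python
from st import *
st()
```

```text
t 17.57 pos [0.4589 0.077  0.1765] theta 10.85 shk [-117.6    2. ] z 176.5 w 23.7 gf 50.0 F shk [ 0.1  1.4 -5.3] tilt [-0.0001 -0.0001]
```

>>> move_arm([
  {"hand": 1.5,"travel": [0,0,0.1],"twist": [0,0,0]},
  {"hand": 1.5,"travel": [0,0,0],"twist": [0,0,0]},
  {"hand": 1.5,"travel": [0,0,0.1],"twist": [0,0,0]},
  {"hand": 1.5,"travel": [0,0,0],"twist": [0,0,0]},
  {"hand": 1.5,"travel": [0,0,0],"twist": [0,0,0]},
])

```text
time: 17.98
position: [0.4593, 0.0768, 0.1761]
tool_rot: [0.996, 0.095, 0.001, 0.0]
ft_force: [-2.5, 0.9, 9.7]
grip_width: 0.0236
grip_force: 50.0
```

Run:
```python
from st import *
st()
c=robot.camera("scene");t=robot.camera("top")
for n in (pickle.load(open("pics/scene1.pkl","rb")),c):
  for q in blobs(n,"red",(340,160,420,225),5):
    a=plane(n,q[:,0].mean(0),.180); print("red",cv2.boundingRect(q),M.T@(a[:2]-S["o"])*1e3)
x,y=335,210
cv2.imwrite("pics/f1.png",cv2.resize(c["frame"][y-65:y+65,x-85:x+85],None,fx=4.5,fy=4.5,interpolation=cv2.INTER_CUBIC)[:,:,::-1])
```

```text
t 17.98 pos [0.4593 0.0768 0.1761] theta 10.87 shk [-117.3    1.7] z 176.1 w 23.6 gf 50.0 F shk [-2.3  1.3  9.7] tilt [0.0007 0.0003]
red (390, 200, 13, 11) [-121.56851895   53.78479835]
red (371, 183, 8, 14) [-115.58957852   -0.91664384]
```

View pics/f1.png

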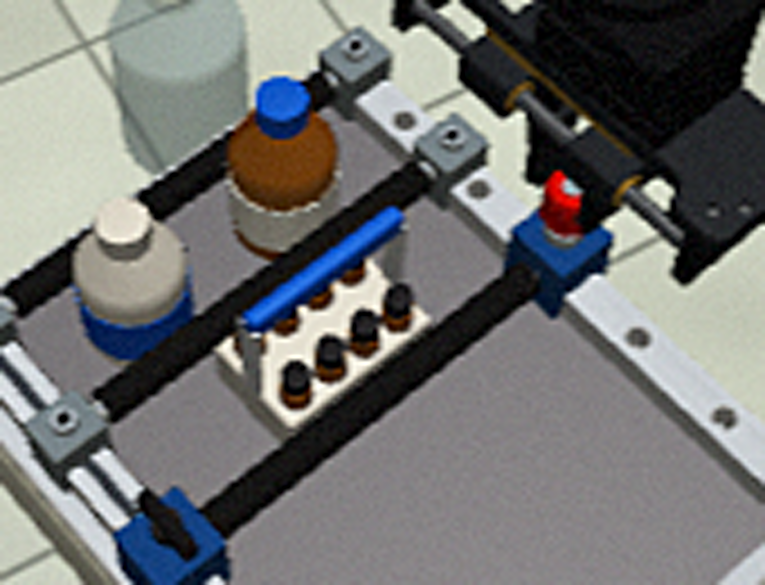

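The pin is home: the force flipped from −5 N to +10 N at z = 176 mm, the same height as in the first hole. The view shows the blue block one hole along and the rack between the bars. One quick check of the rack's offset before handing in.

Run:
```python
from st import *
s=robot.camera("scene");t=robot.camera("top")
for n,c,r in(("s",s,(295,180,345,230)),("t",t,(275,140,312,215))):
  for q in blobs(c,"blue",r):
    l=cv2.fitLine(q,cv2.DIST_L2,0,.01,.01).ravel()
    a,b=[plane(c,l[2:]+k*l[:2],.195) for k in(-15,15)]; d=(M.T@(b-a)[:2])
    print(n,cv2.boundingRect(q),"dir rel",np.degrees(np.arctan(d[1]/d[0])),"ctr",M.T@(plane(c,l[2:],.195)[:2]-S["o"])*1e3)
st()
```

```text
s (304, 191, 36, 28) dir rel 0.19698494563319344 ctr [ -2.04977067 -37.62699759]
t (289, 154, 10, 20) dir rel 0.7461236689804409 ctr [ 21.52747159 -37.52808361]
t 18.18 pos [0.4593 0.0768 0.1761] theta 10.86 shk [-117.4    1.7] z 176.1 w 23.8 gf 50.0 F shk [-1.8  1.6  9.6] tilt [0.0007 0.0003]
```

The handle's centre line is at y = −37.6 mm, where −38 means touching the bar, and it is aligned within 1°. The pin is home and held, so I'm handing in.

```bash
python3 -c "
from rig import robot
print(robot.hand_in())"
```

```text
the job is handed in; nothing more can be done
None
```

Job handed in at about 18 s: the rack was turned and set against the middle bar, the retaining bar moved one hole towards it, and the pin is held fully home with the knob still gripped; the first grip on the rack handle slipped off without moving the rack, and the second held.

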